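# Fit the LED plates into their lamp bodies

## Task

Four empty lamp bodies (shallow white pans: large round, small round, square, oblong) and their four LED plates lie mixed up on the lamp assembly bench. Lay each LED plate in the lamp body of its own shape and size, flat on the pan's floor with the driver box up; set it down gently rather than dropping it, and let go. Do not knock over or push aside the glue bottle and the screw cup standing among them.

Things in the scene. Friction and masses are not known exactly. Their poses are not given: they have to be found in the camera images.
- plate_large_round: Round aluminium LED plate, 116 mm across, 4 mm thick, flat on the bench, LEDs up. In its middle stands a white driver box 56 mm long (along x), 30 mm wide (along y), its top 44 mm above the plate's underside; it is the grip, taken across its 30 mm width. Loose, about 0.12 to 0.34 kg. Origin: centre of the plate's underside, z up.
- plate_small_round: Round aluminium LED plate, 78 mm across, 4 mm thick, flat on the bench, LEDs up. In its middle stands a white driver box 56 mm long (along x), 30 mm wide (along y), its top 44 mm above the plate's underside; it is the grip, taken across its 30 mm width. Loose, about 0.12 to 0.34 kg. Origin: centre of the plate's underside, z up.
- plate_square: Square aluminium LED plate, 94 x 94 mm, 4 mm thick, flat on the bench, LEDs up; edges along x and y. In its middle stands a white driver box 56 mm long (along x), 30 mm wide (along y), its top 44 mm above the plate's underside; it is the grip, taken across its 30 mm width. Loose, about 0.12 to 0.34 kg. Origin: centre of the plate's underside, z up.
- plate_oblong: Oblong aluminium LED plate, 128 mm (along x) by 68 mm (along y), 4 mm thick, flat on the bench, LEDs up. In its middle stands a white driver box 56 mm long (along x), 30 mm wide (along y), its top 44 mm above the plate's underside; it is the grip, taken across its 30 mm width. Loose, about 0.12 to 0.34 kg. Origin: centre of the plate's underside, z up.
- pan_large_round: Empty white round lamp body, a shallow open pan, 138 mm outside, 132 mm inside. Wall 3 mm thick, 15 mm high; floor 3 mm thick, so a seated plate's underside is 3 mm above the pan's underside; about 8 mm play all round the matching plate. Fixed to the bench. Origin: centre of the underside, z up (open side).
- pan_small_round: Empty white round lamp body, a shallow open pan, 100 mm outside, 94 mm inside. Wall 3 mm thick, 15 mm high; floor 3 mm thick, so a seated plate's underside is 3 mm above the pan's underside; about 8 mm play all round the matching plate. Fixed to the bench. Origin: centre of the underside, z up (open side).
- pan_square: Empty white square lamp body, a shallow open pan, 116 x 116 mm outside, 110 x 110 mm inside, sides along x and y; the plate fits at any quarter turn. Wall 3 mm thick, 15 mm high; floor 3 mm thick, so a seated plate's underside is 3 mm above the pan's underside; about 8 mm play all round the matching plate. Fixed to the bench. Origin: centre of the underside, z up (open side).
- pan_oblong: Empty white oblong lamp body, a shallow open pan, 150 mm (along x) by 90 mm (along y) outside, 144 x 84 mm inside; the plate fits either way round. Wall 3 mm thick, 15 mm high; floor 3 mm thick, so a seated plate's underside is 3 mm above the pan's underside; about 8 mm play all round the matching plate. Fixed to the bench. Origin: centre of the underside, z up (open side).
- glue_bottle: Bystander: loose white glue bottle with an orange cap standing upright among the parts, 34 mm diameter, 80 mm tall. Origin: centre of its underside. To be left standing.
- screw_cup: Bystander: loose open black cup of screws standing among the parts, 44 mm diameter, 35 mm tall. Origin: centre of its underside. To be left standing.

How it is judged:
By the outcome, as a careful person would: the job done as asked, in the order asked, and still so for the second after the job is handed in, with the robot touching nothing.
It also fails if it takes over 101 s, if anything falls off the work surface, if the arm or the gripper's body presses on something with over 40 N, if the wrist force passes 120 N, or if a joint passes its speed limit or range.

## Robot

A 6-joint arm with a two-finger parallel gripper is mounted at the origin on the work surface. World frame = base frame: x ahead of the robot, y to its left, z up, the work surface at z = 0. Lengths are in m, angles in rad, forces in N, time in s.
With the tool pointing down it reaches from about 0.325 to 0.775 m from the base axis. Payload 5.5 kg.
Tool frame: the origin (TCP) lies at the very end of the fingers, on their centre line; the grasp point (between the pads) lies robot.pinch_z behind it (robot.pinch_z is the distance from the TCP to the grasp point, in m); z points along the fingers, y is the line along which they close (so a half turn about z gives the same grasp; the last joint's range is limited). The gripper opens to 88 mm and grips with 3 to 60 N. Pads are 20 mm wide; open, the fingers measure 115 mm over their backs; the gripper's body (75 mm by 178 mm) begins 61 mm behind the grasp point.
Start: joints at [-1.342, 0.091, 1.231, -0, 1.82, -0.057], TCP at [0.169, -0.576, 0.223] pointing down, gripper open.
Joint ranges: [-2.87, 2.87], [-0.86, 2.18], [0.17, 2.46], [-1.51, 4.65], [0.06, 2.69], [-2.65, 2.65]. Speed limits (rad/s): [2.57, 2.57, 3.01, 3.14, 3.14, 3.14].

## Interface

Orientations are given as a unit quaternion [x, y, z, w].
In Python, from rig import robot, get_image gives the robot as it stands.
- The arm moves only by the tool servo_tool, never from a script. Its arguments are lists of equal length, an entry for each row: "claw": the finger opening in cm, from 0 to 8.78; "linear": the shift along the tool's x, y, z in cm, a list of three; "delta_rot": the turn, a rotation vector about the tool's x, y, z in degrees, a list of three. A call has 1 to 12 rows; each row shifts and turns the commanded pose from where the row before left it, along the tool's axes as they then stand; what a row does not reach is not made up. A row lasts 1/12 s, in which the tool goes at most 41.7 mm and 7.16 degrees, less where a joint would pass 70% of its speed; a pose out of reach is approached as far as the arm can. A call is refused whole if a number of a shift passes 4.17 or a number of a turn 7.16, either way. A call with a gripper value outside its range is refused whole. The fingers move at their own pace and stop on an object; "newtons" is the grip in N (left out, the last holds). Time passes only in rows, so rows that do not move let the fingers close. It gives the time, the measured TCP pose, the force, the opening and the grip force at its end, in the units of the state.
- robot.get_obs(): the state, without advancing time (a new reading comes with each control period).
- get_image(name): name is "side" or "top"; returns a dict with "pixels" (384x512x3 uint8, red, green, blue), "camera_matrix" (3x3 intrinsics, pixels), "D" ([k1, k2, p1, p2, k3] as OpenCV has them; the pictures are not rectified), "world_from_camera" (4x4, takes a point from camera to world coordinates). Camera axes: x right, y up, looking along -z (the intrinsics and any distortion apply to the point x, -y, -z); pixel columns grow to the right and rows downward; lengths in m; the calibration is good to about 2 mm. A picture is of the moment at which its call begins. There is no depth.
- robot.hand_in(): hands the job in; it is judged then, once.
The state is a dict: "time": time; "q": joint angles; "dq": joint speeds; "tau": joint torques, N m; "tcp_pos": TCP position; "tcp_rot": TCP orientation; "ft_force": force on the tool from outside, world axes, zero at the start; "ft_torque": the same for the moment, N m; "grip_width": finger opening in m; "finger_force": force on a finger pad.
Only numpy, scipy, OpenCV 4.12 (cv2) and the standard library are available. Lean on these libraries where they do the work, as an engineer would, in place of code of your own. Each camera call takes 0.05 s, during which the arm holds its last target. There are 200 camera calls.

## Working session

There is one attempt and no reset: what is moved stays moved. The work goes in short steps, Python scripts to look and compute and a tool call to move; the robot and the scene stay as the last step left them, time stands still between calls to the robot, and variables do not carry over. Pictures are saved under pics/ and viewed, at most 14 in all, crops included, and the job is handed in when it is done.

Besides the shell and the picture viewer there is one more tool, called after "Request:" as name(argument=value, ...), one argument or row to a line, values as JSON. servo_tool: Moves the arm, as the interface text tells. Its arguments: {"type":"object","properties":{"claw":{"type":"array","items":{"type":"number"}},"linear":{"type":"array","items":{"type":"array","items":{"type":"number"}}},"delta_rot":{"type":"array","items":{"type":"array","items":{"type":"number"}}},"newtons":{"type":"number"}},"required":["claw","linear","delta_rot"]}

```bash
ls; mkdir -p pics; python3 - <<'E'
from rig import robot,get_image
import cv2,numpy as np,pickle
for n in("top","side"):
    d=get_image(n); pickle.dump(d,open(n+'.pkl','wb'))
    cv2.imwrite(f'pics/{n}0.png',cv2.resize(d["pixels"][:,:,::-1],None,fx=1.5,fy=1.5,interpolation=cv2.INTER_CUBIC))
    print(n,d["camera_matrix"],d["D"],d["world_from_camera"])
print(robot.pinch_z,robot.get_obs())
E
```

```text
pics
top [[496.02680479   0.         263.75296976]
 [  0.         496.02680479 186.6492937 ]
 [  0.           0.           1.        ]] [0.06435345 0.         0.         0.         0.        ] [[-0.01514591  0.99939586 -0.03128118  0.47729576]
 [-0.99981071 -0.01551948 -0.01173419 -0.00755545]
 [-0.01221257  0.03109754  0.99944174  1.27512   ]
 [ 0.          0.          0.          1.        ]]
side [[382.60595363   0.         249.45708929]
 [  0.         382.60595363 188.64118978]
 [  0.           0.           1.        ]] [0.04541631 0.         0.         0.         0.        ] [[-0.91666818  0.28984291 -0.27515547  0.23378208]
 [-0.39964457 -0.66150233  0.6345856   0.66332353]
 [ 0.00191415  0.69166882  0.72221229  0.78713051]
 [ 0.          0.          0.          1.        ]]
0.0187 {'time': 0.1, 'q': array([-1.34173190e+00,  9.17902791e-02,  1.23172937e+00, -1.19912800e-05,
        1.81979667e+00, -5.66890120e-02]), 'dq': array([ 0.00134015, -0.00133539, -0.00300592, -0.00139128, -0.00093261,
        0.00067676]), 'tau': array([ 3.14947938e-03, -4.47857308e+01, -4.07568812e+01,  7.00950483e-02,
        2.84464296e-02, -1.08046470e-04]), 'tcp_pos': array([ 0.16907091, -0.57542052,  0.22163632]), 'tcp_rot': array([ 9.89810315e-01,  1.42389597e-01, -7.99775568e-05, -8.58129591e-04]), 'ft_force': array([-0.45031257, -1.05823655, -0.05642314]), 'ft_torque': array([ 0.033503  , -0.00562235, -0.01195893]), 'finger_force': 0.0, 'grip_width': 0.0877686739170063}
```

View pics/top0.png

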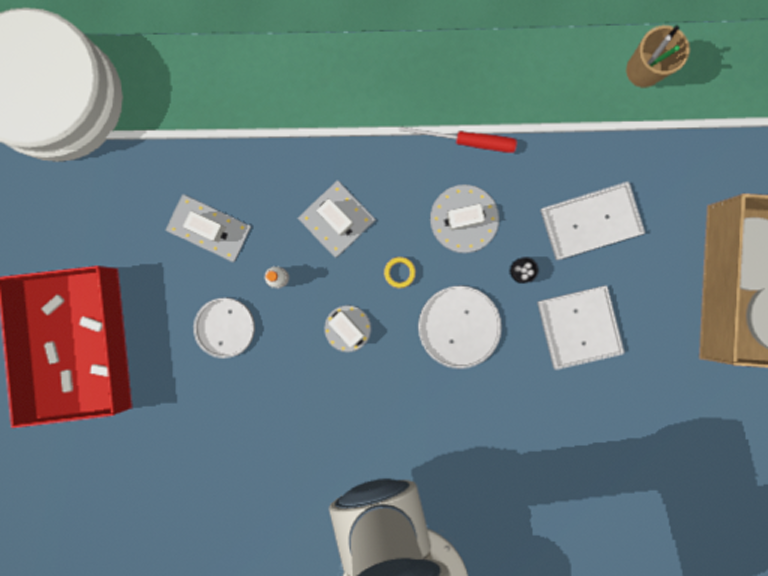

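View pics/side0.png

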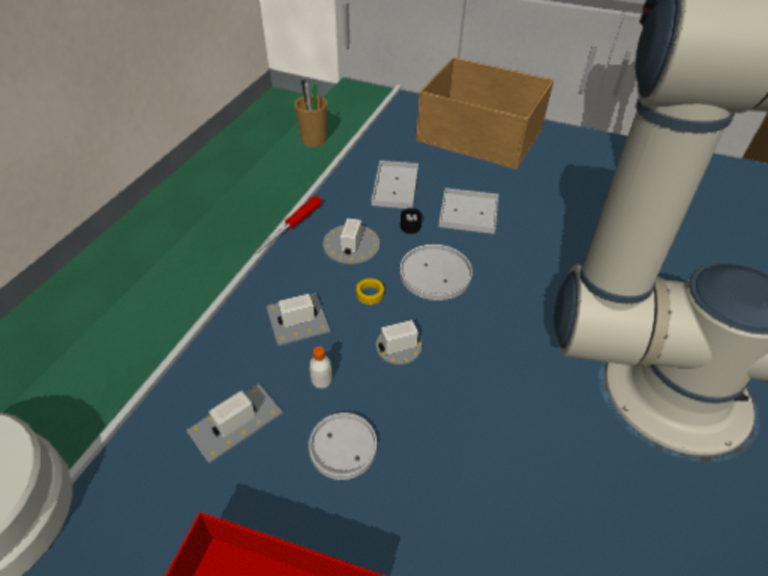

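The top view shows, in 768-px coordinates:
- **Plates:** oblong (208,228), square (337,218), large round (465,218), small round (347,329).
- **Pans:** small round (224,327), large round (460,327), oblong (593,221), square (581,328).
- **Bystanders:** bottle (277,277), cup (523,270), and a yellow ring (400,272).

The side view shows the same layout, with all driver boxes up.

```bash
cat > h.py <<'E'
import cv2,numpy as np
def w(d,px,z):
    u=cv2.undistortPoints(np.float64(px).reshape(-1,1,2),d["camera_matrix"],np.float64(d["D"])).reshape(-1,2)
    T=d["world_from_camera"]; r=np.c_[u[:,0],-u[:,1],-np.ones(len(u))]@T[:3,:3].T
    return T[:3,3]+r*((z-T[2,3])/r[:,2])[:,None]
def rect(m,d,z,seed):
    n,l,s,c=cv2.connectedComponentsWithStats(m.astype(np.uint8),connectivity=4)
    k=1+np.argmin([np.hypot(*(c[i]-seed))+(1e3 if s[i,4]<60 else 0) for i in range(1,n)])
    ct=max(cv2.findContours((l==k).astype(np.uint8),0,cv2.CHAIN_APPROX_NONE)[0],key=len)
    p=np.float32(w(d,ct,z)[:,:2]*1000)
    (x,y),(a,b),t=cv2.minAreaRect(p)
    if b>a: a,b,t=b,a,t+90     # t: long side angle in world
    return np.round([x,y,a,b,(t+90)%180-90],1)
SEED=dict(p_oblong=(208,228),p_square=(337,218),p_large=(465,218),p_small=(347,329),n_small=(224,327),n_large=(460,327),n_oblong=(593,221),n_square=(581,328),bottle=(277,277),cup=(523,270))
def measure(d,only=None):
    hsv=cv2.cvtColor(d["pixels"],cv2.COLOR_RGB2HSV); H,S,V=cv2.split(hsv)
    sat=S<75
    for k,s in SEED.items():
        if only and k not in only: continue
        s=np.array(s)/1.5
        if k[0]=='p': print(k,rect(sat,d,.004,s),'box',rect((V>205)&(S<40),d,.044,s))
        elif k[0]=='n': print(k,rect(sat,d,.0075,s))
        else: print(k,np.round(w(d,[s],.03 if k=='cup' else .07)*1000))
E
python3 - <<'E'
import pickle;from h import *
d=pickle.load(open('top.pkl','rb')); measure(d)
E
```

```text
p_oblong [612.1 328.  133.1  72.3  63.7] box [611.8 328.   53.3  28.7  63.1]
p_square [624.2 108.1  98.9  98.2 -47.2] box [623.7 109.3  53.   28.2  44.1]
p_large [ 620.9 -110.2  117.8  115.7   89. ] box [ 621.1 -109.8   54.1   28.4  -78.4]
p_small [436.9  91.2  79.4  79.2  89.1] box [436.6  92.7  54.4  28.6  41.8]
n_small [ 4.404e+02  3.023e+02  1.044e+02  1.041e+02 -4.000e-01]
n_large [436.8 -99.  142.4 139.9  89.1]
n_oblong [ 612.9 -326.8  159.6   96.2  -73.9]
n_square [ 432.6 -302.9  124.5  122.6  -77.5]
bottle [[523. 199.  70.]]
cup [[ 530. -206.   30.]]
```

```bash
cat > g.py <<'E'
import sys,numpy as np
from rig import robot
from scipy.spatial.transform import Rotation as R
# usage: g.py x y z(mm) phi(deg, tool x heading): turn first, then shift in the turned frame
x,y,z,phi=map(float,sys.argv[1:5]); o=robot.get_obs()
M=R.from_quat(o["tcp_rot"]); p=np.radians(phi); c,s=np.cos(p),np.sin(p)
G=R.from_matrix(np.array([[c,s,0],[s,-c,0],[0,0,-1]]))
print('t',round(o["time"],2),'tcp',np.round(o["tcp_pos"]*1000,1),'w',round(o["grip_width"]*1000,1))
print('turn deg',np.round((M.inv()*G).as_rotvec(degrees=True),2))
d=np.array([x,y,z])/10-o["tcp_pos"]*100
print('shift cm: turned frame',np.round(G.inv().apply(d),2),' present frame',np.round(M.inv().apply(d),2))
E
python3 g.py 621 -110 160 101.6
```

```text
t 0.1 tcp [ 169.1 -575.4  221.6] w 87.8
turn deg [-8.000e-02 -8.000e-02 -8.523e+01]
shift cm: turned frame [36.5  53.63  6.16]  present frame [ 56.48 -31.91   6.22]
```

Request:
servo_tool(
  claw=[6, 6, 6, 6, 6, 6, 6, 6, 6, 6, 6, 6],
  linear=[
    [0, 0, 0],
    [0, 0, 0],
    [0, 0, 0],
    [0, 0, 0],
    [0, 0, 0],
    [0, 0, 0],
    [0, 0, 0],
    [0, 0, 0],
    [0, 0, 0],
    [0, 0, 0],
    [0, 0, 0],
    [0, 0, 0],
  ],
  delta_rot=[
    [0, 0, -7.1],
    [0, 0, -7.1],
    [0, 0, -7.1],
    [0, 0, -7.1],
    [0, 0, -7.1],
    [0, 0, -7.1],
    [0, 0, -7.1],
    [0, 0, -7.1],
    [0, 0, -7.1],
    [0, 0, -7.1],
    [0, 0, -7.1],
    [0, 0, -7.1],
  ],
  newtons=30,
)

```text
time: 1.1
tcp_pos: [0.1691, -0.5755, 0.2219]
tcp_rot: [0.63, 0.777, 0.0, -0.0]
ft_force: [0.2, 0.7, -0.0]
grip_width: 0.0602
finger_force: 0.0
```

```bash
python3 g.py 621 -110 100 101.6
```

```text
t 1.1 tcp [ 169.1 -575.5  221.9] w 60.2
turn deg [-0.   -0.07  0.32]
shift cm: turned frame [36.51 53.63 12.19]  present frame [36.19 53.83 12.24]
```

Request:
servo_tool(
  claw=[6, 6, 6, 6, 6, 6, 6, 6, 6, 6, 6, 6],
  linear=[
    [1, 1.5, 0],
    [2.0, 3.0, 0],
    [2.0, 3.0, 0],
    [2.0, 3.0, 0],
    [2.0, 3.0, 0],
    [2.0, 3.0, 0],
    [2.0, 3.0, 0],
    [2.0, 3.0, 0],
    [2.0, 3.0, 0],
    [2.0, 3.0, 0],
    [2.0, 3.0, 0],
    [2.0, 3.0, 0],
  ],
  delta_rot=[
    [0, 0, 0.3],
    [0, 0, 0],
    [0, 0, 0],
    [0, 0, 0],
    [0, 0, 0],
    [0, 0, 0],
    [0, 0, 0],
    [0, 0, 0],
    [0, 0, 0],
    [0, 0, 0],
    [0, 0, 0],
    [0, 0, 0],
  ],
)

```text
time: 2.1
tcp_pos: [0.4633, -0.281, 0.2222]
tcp_rot: [0.634, 0.773, -0.0, -0.0]
ft_force: [-1.5, 0.1, 0.3]
grip_width: 0.0596
finger_force: 0.0
```

Request:
servo_tool(
  claw=[6, 6, 6, 6, 6, 6, 6, 6],
  linear=[
    [2.0, 3.0, 1],
    [2.0, 3.0, 2],
    [2.0, 3.0, 2],
    [2.0, 3.0, 2],
    [2.0, 3.0, 2],
    [2.0, 3.0, 2],
    [1.5, 1.1, 1],
    [0, 0, 0],
  ],
  delta_rot=[
    [0, 0, 0],
    [0, 0, 0],
    [0, 0, 0],
    [0, 0, 0],
    [0, 0, 0],
    [0, 0, 0],
    [0, 0, 0],
    [0, 0, 0],
  ],
)

```text
time: 2.77
tcp_pos: [0.623, -0.1086, 0.0974]
tcp_rot: [0.633, 0.775, -0.001, -0.004]
ft_force: [-1.0, -0.4, -1.0]
grip_width: 0.0601
finger_force: 0.0
```

```bash
python3 g.py 621 -110 15 101.6
```

```text
t 2.77 tcp [ 623.  -108.6   97.4] w 60.1
turn deg [-0.35 -0.26 -0.07]
shift cm: turned frame [-0.1  -0.22  8.24]  present frame [-0.14 -0.17  8.24]
```

Request:
servo_tool(
  claw=[6, 6, 6, 6, 6, 3, 2.4, 2.4, 2.4, 2.4, 2.4, 2.4],
  linear=[
    [-0.1, -0.2, 2],
    [0, 0, 3],
    [0, 0, 2.2],
    [0, 0, 1],
    [0, 0, 0],
    [0, 0, 0],
    [0, 0, 0],
    [0, 0, 0],
    [0, 0, 0],
    [0, 0, 0],
    [0, 0, 0],
    [0, 0, 0],
  ],
  delta_rot=[
    [0, 0, 0],
    [0, 0, 0],
    [0, 0, 0],
    [0, 0, 0],
    [0, 0, 0],
    [0, 0, 0],
    [0, 0, 0],
    [0, 0, 0],
    [0, 0, 0],
    [0, 0, 0],
    [0, 0, 0],
    [0, 0, 0],
  ],
)

```text
time: 3.77
tcp_pos: [0.6224, -0.1144, 0.022]
tcp_rot: [0.634, 0.773, 0.0, 0.001]
ft_force: [-0.3, -0.6, 4.8]
grip_width: 0.0298
finger_force: 30.0
```

```bash
python3 g.py 437 -99 120 101.6
```

```text
t 3.77 tcp [ 622.4 -114.4   22. ] w 29.8
turn deg [ 0.12  0.06 -0.32]
shift cm: turned frame [  5.24 -17.85  -9.8 ]  present frame [  5.13 -17.86  -9.84]
```

Request:
servo_tool(
  claw=[6, 6, 6, 6, 6, 6, 6],
  linear=[
    [0, 0, 0],
    [0, 0, 0],
    [0, 0, 0],
    [0.2, 0, 0.3],
    [0.2, 0, 0.3],
    [0, 0, 0],
    [0, 0, 0],
  ],
  delta_rot=[
    [0, 0, 0],
    [0, 0, 0],
    [0, 0, 0],
    [0, 0, 0],
    [0, 0, 0],
    [0, 0, 0],
    [0, 0, 0],
  ],
)

```text
time: 4.35
tcp_pos: [0.6204, -0.11, 0.0139]
tcp_rot: [0.634, 0.773, -0.0, -0.001]
ft_force: [-0.8, 0.3, -0.2]
grip_width: 0.0598
finger_force: 0.0
```

```bash
python3 g.py 621 -110 15 101.6
```

```text
t 4.35 tcp [ 620.4 -110.    13.9] w 59.8
turn deg [-0.07 -0.03 -0.31]
shift cm: turned frame [-0.01  0.06 -0.11]  present frame [-0.01  0.06 -0.11]
```

Request:
servo_tool(
  claw=[2.4, 2.4, 2.4, 2.4, 2.4, 2.4, 2.4, 2.4, 2.4, 2.4, 2.4, 2.4],
  linear=[
    [0, 0, 0],
    [0, 0, 0],
    [0, 0, 0],
    [0, 0, 0],
    [0, 0, 0],
    [0, 0, 0],
    [0, 0, -1],
    [0, 0, -2.5],
    [0, 0, -2.5],
    [0, 0, -1],
    [0, 0, 0],
    [0, 0, 0],
  ],
  delta_rot=[
    [0, 0, 0],
    [0, 0, 0],
    [0, 0, 0],
    [0, 0, 0],
    [0, 0, 0],
    [0, 0, 0],
    [0, 0, 0],
    [0, 0, 0],
    [0, 0, 0],
    [0, 0, 0],
    [0, 0, 0],
    [0, 0, 0],
  ],
  newtons=35,
)

```text
time: 5.35
tcp_pos: [0.621, -0.1104, 0.0848]
tcp_rot: [0.634, 0.773, 0.0, 0.0]
ft_force: [0.7, 0.0, -3.0]
grip_width: 0.0298
finger_force: 35.0
```

```bash
python3 g.py 437 -99 80 101.6
```

```text
t 5.35 tcp [ 621.  -110.4   84.8] w 29.8
turn deg [ 0.05  0.02 -0.33]
shift cm: turned frame [  4.81 -17.8    0.48]  present frame [  4.71 -17.82   0.47]
```

Request:
servo_tool(
  claw=[2.4, 2.4, 2.4, 2.4, 2.4, 2.4, 2.4, 2.4, 2.4, 2.4],
  linear=[
    [0.3, -1.2, 0],
    [0.8, -3.1, 0],
    [0.8, -3.1, 0],
    [0.8, -3.1, 0],
    [0.8, -3.1, 0],
    [0.8, -3.1, 0],
    [0.4, -1.1, 0],
    [0, 0, 0],
    [0, 0, 0],
    [0, 0, 0],
  ],
  delta_rot=[
    [0, 0, 0],
    [0, 0, 0],
    [0, 0, 0],
    [0, 0, 0],
    [0, 0, 0],
    [0, 0, 0],
    [0, 0, 0],
    [0, 0, 0],
    [0, 0, 0],
    [0, 0, 0],
  ],
)

```text
time: 6.18
tcp_pos: [0.4374, -0.099, 0.0838]
tcp_rot: [0.634, 0.773, -0.0, -0.0]
ft_force: [0.6, -0.3, -2.9]
grip_width: 0.0299
finger_force: 35.0
```

```bash
python3 g.py 437 -99 17 101.6
```

```text
t 6.18 tcp [437.4 -99.   83.8] w 29.9
turn deg [-0.04 -0.03 -0.32]
shift cm: turned frame [ 0.01 -0.03  6.68]  present frame [ 0.01 -0.03  6.68]
```

Request:
servo_tool(
  claw=[2.4, 2.4, 2.4, 2.4, 2.4, 2.4, 2.4, 2.4, 2.4],
  linear=[
    [0, 0, 1.5],
    [0, 0, 2],
    [0, 0, 1.5],
    [0, 0, 0.7],
    [0, 0, 0.4],
    [0, 0, 0.2],
    [0, 0, 0.1],
    [0, 0, 0.1],
    [0, 0, 0],
  ],
  delta_rot=[
    [0, 0, 0],
    [0, 0, 0],
    [0, 0, 0],
    [0, 0, 0],
    [0, 0, 0],
    [0, 0, 0],
    [0, 0, 0],
    [0, 0, 0],
    [0, 0, 0],
  ],
)

```text
time: 6.93
tcp_pos: [0.4376, -0.0992, 0.0203]
tcp_rot: [0.634, 0.773, 0.0, 0.001]
ft_force: [1.2, -1.0, -2.0]
grip_width: 0.0297
finger_force: 35.0
```

Request:
servo_tool(
  claw=[2.4, 2.4, 2.4, 2.4, 2.4],
  linear=[
    [0, 0, 0],
    [0, 0, 0.1],
    [0, 0, 0.1],
    [0, 0, 0],
    [0, 0, 0],
  ],
  delta_rot=[
    [0, 0, 0],
    [0, 0, 0],
    [0, 0, 0],
    [0, 0, 0],
    [0, 0, 0],
  ],
)

```text
time: 7.35
tcp_pos: [0.4371, -0.099, 0.0177]
tcp_rot: [0.634, 0.773, 0.0, 0.0]
ft_force: [-0.0, 0.2, -1.9]
grip_width: 0.0298
finger_force: 35.0
```

Request:
servo_tool(
  claw=[2.4, 2.4, 2.4, 2.4],
  linear=[
    [0, 0, 0.1],
    [0, 0, 0],
    [0, 0, 0],
    [0, 0, 0],
  ],
  delta_rot=[
    [0, 0, 0],
    [0, 0, 0],
    [0, 0, 0],
    [0, 0, 0],
  ],
)

```text
time: 7.68
tcp_pos: [0.4371, -0.099, 0.0177]
tcp_rot: [0.634, 0.773, 0.0, 0.0]
ft_force: [-3.9, 1.3, 5.9]
grip_width: 0.0298
finger_force: 35.0
```

Request:
servo_tool(
  claw=[5, 5, 5, 5, 6, 6, 6, 6, 6, 6, 6, 6],
  linear=[
    [0, 0, 0],
    [0, 0, 0],
    [0, 0, 0],
    [0, 0, -1],
    [0, 0, -3],
    [0, 0, -3],
    [0, 0, -2],
    [0, 0, 0],
    [0, 0, 0],
    [0, 0, 0],
    [0, 0, 0],
    [0, 0, 0],
  ],
  delta_rot=[
    [0, 0, 0],
    [0, 0, 0],
    [0, 0, 0],
    [0, 0, 0],
    [0, 0, 0],
    [0, 0, 7],
    [0, 0, 7],
    [0, 0, 7],
    [0, 0, 7],
    [0, 0, 7],
    [0, 0, 7],
    [0, 0, 7],
  ],
)

```text
time: 8.68
tcp_pos: [0.4372, -0.0991, 0.1075]
tcp_rot: [0.899, 0.438, 0.0, 0.0]
ft_force: [-0.5, 0.7, 0.6]
grip_width: 0.0598
finger_force: 0.0
```

Request:
servo_tool(
  claw=[6, 6, 6, 6],
  linear=[
    [0, 0, 0],
    [0, 0, 0],
    [0, 0, 0],
    [0, 0, 0],
  ],
  delta_rot=[
    [0, 0, 7],
    [0, 0, 3.5],
    [0, 0, 0],
    [0, 0, 0],
  ],
)

```text
time: 9.02
tcp_pos: [0.4372, -0.099, 0.1072]
tcp_rot: [0.934, 0.358, 0.0, 0.0]
ft_force: [-0.1, 0.5, 0.5]
grip_width: 0.0599
finger_force: 0.0
```

```bash
python3 g.py 437 92 15 41.8
```

```text
t 9.02 tcp [437.2 -99.  107.2] w 59.9
turn deg [ 0.03 -0.02  0.1 ]
shift cm: turned frame [ 12.72 -14.26   9.22]  present frame [ 12.74 -14.24   9.22]
```

Request:
servo_tool(
  claw=[6, 6, 6, 6, 6, 6, 6, 6, 6, 6, 6, 6],
  linear=[
    [1, -1.1, 0],
    [2.5, -2.8, 0],
    [2.5, -2.8, 0],
    [2.5, -2.8, 0],
    [2.5, -2.8, 0],
    [1.7, -1.9, 0],
    [0, 0, 0],
    [0, 0, 2.0],
    [0, 0, 3],
    [0, 0, 2],
    [0, 0, 0],
    [0, 0, 0],
  ],
  delta_rot=[
    [0, 0, 0],
    [0, 0, 0],
    [0, 0, 0],
    [0, 0, 0],
    [0, 0, 0],
    [0, 0, 0],
    [0, 0, 0],
    [0, 0, 0],
    [0, 0, 0],
    [0, 0, 0],
    [0, 0, 0],
    [0, 0, 0],
  ],
)

```text
time: 10.02
tcp_pos: [0.4365, 0.0909, 0.0361]
tcp_rot: [0.934, 0.357, -0.001, -0.0]
ft_force: [0.4, -0.0, 0.7]
grip_width: 0.0601
finger_force: 0.0
```

```bash
python3 g.py 437 92 14 41.8
```

```text
t 10.02 tcp [436.5  90.9  36.1] w 60.1
turn deg [-0.07  0.12  0.02]
shift cm: turned frame [ 0.11 -0.05  2.21]  present frame [ 0.12 -0.05  2.21]
```

Request:
servo_tool(
  claw=[6, 6, 6, 6, 2.4, 2.4, 2.4, 2.4, 2.4, 2.4, 2.4],
  linear=[
    [0.1, -0.1, 1.3],
    [0, 0, 1.0],
    [0, 0, 0],
    [0, 0, 0],
    [0, 0, 0],
    [0, 0, 0],
    [0, 0, 0],
    [0, 0, 0],
    [0, 0, 0],
    [0, 0, 0],
    [0, 0, 0],
  ],
  delta_rot=[
    [0, 0, 0],
    [0, 0, 0],
    [0, 0, 0],
    [0, 0, 0],
    [0, 0, 0],
    [0, 0, 0],
    [0, 0, 0],
    [0, 0, 0],
    [0, 0, 0],
    [0, 0, 0],
    [0, 0, 0],
  ],
)

```text
time: 10.93
tcp_pos: [0.4375, 0.0929, 0.014]
tcp_rot: [0.934, 0.357, 0.0, 0.0]
ft_force: [0.0, -0.7, 1.7]
grip_width: 0.03
finger_force: 35.0
```

```bash
python3 g.py 440.4 302.3 130 41.8
```

```text
t 10.93 tcp [437.5  92.9  14. ] w 30.0
turn deg [ 0.03 -0.02 -0.02]
shift cm: turned frame [ 14.17 -15.42 -11.6 ]  present frame [ 14.17 -15.42 -11.6 ]
```

Request:
servo_tool(
  claw=[2.4, 2.4, 2.4, 2.4, 2.4, 2.4, 2.4, 2.4, 2.4, 2.4, 2.4, 2.4],
  linear=[
    [0, 0, -1],
    [0, 0, -2.5],
    [0, 0, -3],
    [0, 0, -2.1],
    [1.2, -1.3, 0],
    [2.6, -2.8, 0],
    [2.6, -2.8, 0],
    [2.6, -2.8, 0],
    [2.6, -2.8, 0],
    [1.6, -1.9, 0],
    [1, -1, 0],
    [0, 0, 0],
  ],
  delta_rot=[
    [0, 0, 0],
    [0, 0, 0],
    [0, 0, 0],
    [0, 0, 0],
    [0, 0, 0],
    [0, 0, 0],
    [0, 0, 0],
    [0, 0, 0],
    [0, 0, 0],
    [0, 0, 0],
    [0, 0, 0],
    [0, 0, 0],
  ],
)

```text
time: 11.93
tcp_pos: [0.4399, 0.3046, 0.0994]
tcp_rot: [0.934, 0.358, -0.0, -0.0]
ft_force: [-0.0, 0.3, -1.7]
grip_width: 0.0297
finger_force: 35.0
```

Request:
servo_tool(
  claw=[2.4, 2.4, 2.4, 2.4, 2.4, 2.4, 2.4],
  linear=[
    [0, 0, 0],
    [0, 0, 2],
    [0, 0, 2],
    [0, 0, 2],
    [0, 0, 0.5],
    [0, 0, 0],
    [0, 0, 0],
  ],
  delta_rot=[
    [0, 0, 0],
    [0, 0, 0],
    [0, 0, 0],
    [0, 0, 0],
    [0, 0, 0],
    [0, 0, 0],
    [0, 0, 0],
  ],
)

```text
time: 12.52
tcp_pos: [0.441, 0.3015, 0.0354]
tcp_rot: [0.935, 0.356, 0.0, 0.0]
ft_force: [0.0, -0.0, -2.0]
grip_width: 0.03
finger_force: 35.0
```

```bash
python3 g.py 440.4 302.3 18 41.8
```

```text
t 12.52 tcp [441.  301.5  35.4] w 30.0
turn deg [ 0.02 -0.01 -0.1 ]
shift cm: turned frame [ 0.01 -0.1   1.74]  present frame [ 0.01 -0.1   1.74]
```

Centred over the small pan to within 1 mm, so I'm lowering slowly.

Request:
servo_tool(
  claw=[2.4, 2.4, 2.4, 2.4, 2.4, 2.4, 2.4, 2.4, 2.4, 2.4],
  linear=[
    [0, 0, 0.6],
    [0, 0, 0.6],
    [0, 0, 0.2],
    [0, 0, 0.1],
    [0, 0, 0.1],
    [0, 0, 0.1],
    [0, 0, 0.1],
    [0, 0, 0.05],
    [0, 0, 0],
    [0, 0, 0],
  ],
  delta_rot=[
    [0, 0, 0],
    [0, 0, 0],
    [0, 0, 0],
    [0, 0, 0],
    [0, 0, 0],
    [0, 0, 0],
    [0, 0, 0],
    [0, 0, 0],
    [0, 0, 0],
    [0, 0, 0],
  ],
)

```text
time: 13.35
tcp_pos: [0.4408, 0.3026, 0.017]
tcp_rot: [0.934, 0.357, 0.0, -0.0]
ft_force: [-2.0, -1.1, 5.0]
grip_width: 0.0299
finger_force: 35.0
```

Request:
servo_tool(
  claw=[5, 5, 5, 5, 6, 6, 6, 6, 6, 6],
  linear=[
    [0, 0, 0],
    [0, 0, 0],
    [0, 0, 0],
    [0, 0, -1],
    [0, 0, -3],
    [0, 0, -3],
    [0, 0, -2],
    [0, 0, 0],
    [0, 0, 0],
    [0, 0, 0],
  ],
  delta_rot=[
    [0, 0, 0],
    [0, 0, 0],
    [0, 0, 0],
    [0, 0, 0],
    [0, 0, 0],
    [0, 0, -7],
    [0, 0, -7],
    [0, 0, -7],
    [0, 0, -0.5],
    [0, 0, 0],
  ],
)

```text
time: 14.18
tcp_pos: [0.4406, 0.3023, 0.1064]
tcp_rot: [0.852, 0.523, 0.0, 0.0]
ft_force: [-0.4, 0.9, -0.1]
grip_width: 0.0596
finger_force: 0.0
```

```bash
python3 g.py 612 328 14 63.4
```

```text
t 14.18 tcp [440.6 302.3 106.4] w 59.6
turn deg [ 0.01 -0.01 -0.29]
shift cm: turned frame [ 9.97 14.18  9.24]  present frame [10.04 14.13  9.25]
```

Request:
servo_tool(
  claw=[6, 6, 6, 6, 6, 6, 6, 6, 6, 6, 6, 6],
  linear=[
    [1, 1.4, 0],
    [2, 2.8, 0],
    [2, 2.8, 0],
    [2, 2.8, 0],
    [2, 2.8, 0],
    [1, 1.5, 0],
    [0, 0, 0],
    [0, 0, 2],
    [0, 0, 3],
    [0, 0, 2],
    [0, 0, 0],
    [0, 0, 0],
  ],
  delta_rot=[
    [0, 0, 0],
    [0, 0, 0],
    [0, 0, 0],
    [0, 0, 0],
    [0, 0, 0],
    [0, 0, 0],
    [0, 0, 0],
    [0, 0, 0],
    [0, 0, 0],
    [0, 0, 0],
    [0, 0, 0],
    [0, 0, 0],
  ],
)

```text
time: 15.18
tcp_pos: [0.6095, 0.3277, 0.034]
tcp_rot: [0.852, 0.524, -0.002, -0.0]
ft_force: [0.0, 0.2, -0.0]
grip_width: 0.0601
finger_force: 0.0
```

```bash
python3 g.py 612 328 14 63.4
```

```text
t 15.18 tcp [609.5 327.7  34. ] w 60.1
turn deg [-0.18  0.22 -0.21]
shift cm: turned frame [0.14 0.21 2.  ]  present frame [0.15 0.22 2.  ]
```

Request:
servo_tool(
  claw=[6, 6, 6, 6, 6, 2.4, 2.4, 2.4, 2.4, 2.4, 2.4, 2.4],
  linear=[
    [0, 0, 1.2],
    [0, 0, 1.0],
    [0, 0, 0],
    [0, 0, 0],
    [0, 0, 0],
    [0, 0, 0],
    [0, 0, 0],
    [0, 0, 0],
    [0, 0, 0],
    [0, 0, 0],
    [0, 0, 0],
    [0, 0, 0],
  ],
  delta_rot=[
    [0, 0, 0],
    [0, 0, 0],
    [0, 0, 0],
    [0, 0, 0],
    [0, 0, 0],
    [0, 0, 0],
    [0, 0, 0],
    [0, 0, 0],
    [0, 0, 0],
    [0, 0, 0],
    [0, 0, 0],
    [0, 0, 0],
  ],
)

```text
time: 16.18
tcp_pos: [0.6117, 0.3282, 0.0144]
tcp_rot: [0.851, 0.524, 0.0, 0.0]
ft_force: [1.3, -1.3, 1.4]
grip_width: 0.03
finger_force: 35.0
```

```bash
python3 g.py 613 -327 134 106.1
```

```text
t 16.18 tcp [611.7 328.2  14.4] w 30.0
turn deg [ 3.000e-02 -1.000e-02 -4.283e+01]
shift cm: turned frame [-62.99 -18.05 -11.96]  present frame [-58.46  29.59 -11.97]
```

Request:
servo_tool(
  claw=[2.4, 2.4, 2.4, 2.4, 2.4, 2.4, 2.4, 2.4, 2.4, 2.4],
  linear=[
    [0, 0, -1],
    [0, 0, -2.5],
    [0, 0, -3],
    [0, 0, -3],
    [0, 0, -2.5],
    [0, 0, 0],
    [0, 0, 0],
    [0, 0, 0],
    [0, 0, 0],
    [0, 0, 0],
  ],
  delta_rot=[
    [0, 0, 0],
    [0, 0, 0],
    [0, 0, -7],
    [0, 0, -7],
    [0, 0, -7],
    [0, 0, -7],
    [0, 0, -7],
    [0, 0, -7],
    [0, 0, -0.8],
    [0, 0, 0],
  ],
)

```text
time: 17.02
tcp_pos: [0.6112, 0.3282, 0.134]
tcp_rot: [0.602, 0.798, -0.0, -0.0]
ft_force: [-0.0, 0.4, -2.3]
grip_width: 0.0297
finger_force: 35.0
```

```bash
python3 g.py 613 -327 134 106.1
```

```text
t 17.02 tcp [611.2 328.2 134. ] w 29.7
turn deg [-0.04 -0.   -0.17]
shift cm: turned frame [-63. -18.   0.]  present frame [-6.306e+01 -1.782e+01  2.000e-02]
```

Request:
servo_tool(
  claw=[2.4, 2.4, 2.4, 2.4, 2.4, 2.4, 2.4, 2.4, 2.4, 2.4, 2.4, 2.4],
  linear=[
    [-1.8, -0.5, 0],
    [-3.5, -1, 0],
    [-3.5, -1, 0],
    [-3.5, -1, 0],
    [-3.5, -1, 0],
    [-3.5, -1, 0],
    [-3.5, -1, 0],
    [-3.5, -1, 0],
    [-3.5, -1, 0],
    [-3.5, -1, 0],
    [-3.5, -1, 0],
    [-3.5, -1, 0],
  ],
  delta_rot=[
    [0, 0, 0],
    [0, 0, 0],
    [0, 0, 0],
    [0, 0, 0],
    [0, 0, 0],
    [0, 0, 0],
    [0, 0, 0],
    [0, 0, 0],
    [0, 0, 0],
    [0, 0, 0],
    [0, 0, 0],
    [0, 0, 0],
  ],
)

```text
time: 18.02
tcp_pos: [0.6121, -0.0925, 0.1342]
tcp_rot: [0.603, 0.798, 0.0, -0.0]
ft_force: [0.5, -0.2, -1.5]
grip_width: 0.0297
finger_force: 35.0
```

Request:
servo_tool(
  claw=[2.4, 2.4, 2.4, 2.4, 2.4, 2.4, 2.4, 2.4, 2.4, 2.4, 2.4],
  linear=[
    [-3.5, -1, 0],
    [-3.5, -1, 0],
    [-3.5, -1, 0],
    [-3.5, -1, 0],
    [-3.5, -1, 0],
    [-3.5, -1, 0],
    [-1.7, -0.3, 0],
    [0, 0, 0],
    [0, 0, 0],
    [0, 0, 0],
    [0, 0, 0],
  ],
  delta_rot=[
    [0, 0, 0],
    [0, 0, 0],
    [0, 0, 0],
    [0, 0, 0],
    [0, 0, 0],
    [0, 0, 0],
    [0, 0, 0],
    [0, 0, 0],
    [0, 0, 0],
    [0, 0, 0],
    [0, 0, 0],
  ],
)

```text
time: 18.93
tcp_pos: [0.6152, -0.325, 0.1343]
tcp_rot: [0.601, 0.799, 0.0, -0.0]
ft_force: [0.1, 0.2, -0.8]
grip_width: 0.0294
finger_force: 35.0
```

```bash
python3 g.py 613 -327 18 106.1
```

```text
t 18.93 tcp [ 615.2 -325.   134.3] w 29.4
turn deg [ 0.01 -0.02 -0.01]
shift cm: turned frame [-0.13 -0.26 11.63]  present frame [-0.14 -0.27 11.63]
```

Request:
servo_tool(
  claw=[2.4, 2.4, 2.4, 2.4, 2.4, 2.4, 2.4, 2.4],
  linear=[
    [-0.1, -0.1, 1],
    [0, 0, 3],
    [0, 0, 3],
    [0, 0, 2],
    [0, 0, 1],
    [0, 0, 0],
    [0, 0, 0],
    [0, 0, 0],
  ],
  delta_rot=[
    [0, 0, 0],
    [0, 0, 0],
    [0, 0, 0],
    [0, 0, 0],
    [0, 0, 0],
    [0, 0, 0],
    [0, 0, 0],
    [0, 0, 0],
  ],
)

```text
time: 19.6
tcp_pos: [0.6153, -0.3279, 0.0365]
tcp_rot: [0.601, 0.799, 0.0, 0.002]
ft_force: [-0.3, -0.4, -1.6]
grip_width: 0.03
finger_force: 35.0
```

```bash
python3 g.py 613 -327 18 106.1
```

```text
t 19.6 tcp [ 615.3 -327.9   36.5] w 30.0
turn deg [ 0.13  0.14 -0.01]
shift cm: turned frame [ 0.15 -0.19  1.85]  present frame [ 0.15 -0.2   1.85]
```

Request:
servo_tool(
  claw=[2.4, 2.4, 2.4, 2.4, 2.4, 2.4, 2.4, 2.4, 2.4, 2.4, 2.4],
  linear=[
    [0.05, -0.15, 0.2],
    [0, 0, 0.5],
    [0, 0, 0.4],
    [0, 0, 0.2],
    [0, 0, 0.1],
    [0, 0, 0.1],
    [0, 0, 0.1],
    [0, 0, 0.1],
    [0, 0, 0],
    [0, 0, 0],
    [0, 0, 0],
  ],
  delta_rot=[
    [0, 0, 0],
    [0, 0, 0],
    [0, 0, 0],
    [0, 0, 0],
    [0, 0, 0],
    [0, 0, 0],
    [0, 0, 0],
    [0, 0, 0],
    [0, 0, 0],
    [0, 0, 0],
    [0, 0, 0],
  ],
)

```text
time: 20.52
tcp_pos: [0.6128, -0.3277, 0.0174]
tcp_rot: [0.601, 0.799, 0.0, 0.0]
ft_force: [0.4, -0.2, -0.7]
grip_width: 0.0296
finger_force: 35.0
```

Request:
servo_tool(
  claw=[2.4, 2.4, 2.4],
  linear=[
    [0, 0, 0.1],
    [0, 0, 0],
    [0, 0, 0],
  ],
  delta_rot=[
    [0, 0, 0],
    [0, 0, 0],
    [0, 0, 0],
  ],
)

```text
time: 20.77
tcp_pos: [0.6128, -0.3277, 0.0174]
tcp_rot: [0.601, 0.799, 0.0, 0.0]
ft_force: [-2.3, 1.6, 6.0]
grip_width: 0.0299
finger_force: 35.0
```

Request:
servo_tool(
  claw=[5, 5, 5, 5, 6, 6, 6, 6, 6, 6, 6, 6],
  linear=[
    [0, 0, 0],
    [0, 0, 0],
    [0, 0, 0],
    [0, 0, -1],
    [0, 0, -3],
    [0, 0, -3],
    [0, 0, -2],
    [0, 0, 0],
    [0, 0, 0],
    [0, 0, 0],
    [0, 0, 0],
    [0, 0, 0],
  ],
  delta_rot=[
    [0, 0, 0],
    [0, 0, 0],
    [0, 0, 0],
    [0, 0, 0],
    [0, 0, 0],
    [0, 0, 7],
    [0, 0, 7],
    [0, 0, 7],
    [0, 0, 7],
    [0, 0, 7],
    [0, 0, 7],
    [0, 0, 7],
  ],
)

```text
time: 21.77
tcp_pos: [0.6127, -0.3276, 0.1069]
tcp_rot: [0.88, 0.475, 0.0, 0.0]
ft_force: [0.7, 0.1, -0.9]
grip_width: 0.0597
finger_force: 0.0
```

Request:
servo_tool(
  claw=[6, 6, 6, 6],
  linear=[
    [0, 0, 0],
    [0, 0, 0],
    [0, 0, 0],
    [0, 0, 0],
  ],
  delta_rot=[
    [0, 0, 7],
    [0, 0, 6.9],
    [0, 0, 0],
    [0, 0, 0],
  ],
)

```text
time: 22.1
tcp_pos: [0.6127, -0.3276, 0.1066]
tcp_rot: [0.929, 0.37, 0.0, 0.0]
ft_force: [-0.1, 0.4, -0.2]
grip_width: 0.0603
finger_force: 0.0
```

```bash
python3 g.py 624 109 14 43.3
```

```text
t 22.1 tcp [ 612.7 -327.6  106.6] w 60.3
turn deg [ 0.02 -0.01  0.09]
shift cm: turned frame [ 30.76 -31.     9.26]  present frame [ 30.81 -30.96   9.26]
```

Request:
servo_tool(
  claw=[6, 6, 6, 6, 6, 6, 6, 6, 6, 6, 6, 6],
  linear=[
    [1.4, -1.4, 0],
    [2.6, -2.6, 0],
    [2.6, -2.6, 0],
    [2.6, -2.6, 0],
    [2.6, -2.6, 0],
    [2.6, -2.6, 0],
    [2.6, -2.6, 0],
    [2.6, -2.6, 0],
    [2.6, -2.6, 0],
    [2.6, -2.6, 0],
    [2.6, -2.6, 0],
    [2.6, -2.6, 0],
  ],
  delta_rot=[
    [0, 0, 0],
    [0, 0, 0],
    [0, 0, 0],
    [0, 0, 0],
    [0, 0, 0],
    [0, 0, 0],
    [0, 0, 0],
    [0, 0, 0],
    [0, 0, 0],
    [0, 0, 0],
    [0, 0, 0],
    [0, 0, 0],
  ],
)

```text
time: 23.1
tcp_pos: [0.6259, 0.0983, 0.1066]
tcp_rot: [0.929, 0.37, 0.0, 0.0]
ft_force: [0.7, -0.3, -0.1]
grip_width: 0.0599
finger_force: 0.0
```

Request:
servo_tool(
  claw=[6, 6, 6, 6, 6, 6, 6, 6],
  linear=[
    [0.8, -0.95, 0],
    [0, 0, 0],
    [0, 0, 2],
    [0, 0, 3],
    [0, 0, 2],
    [0, 0, 0],
    [0, 0, 0],
    [0, 0, 0],
  ],
  delta_rot=[
    [0, 0, 0],
    [0, 0, 0],
    [0, 0, 0],
    [0, 0, 0],
    [0, 0, 0],
    [0, 0, 0],
    [0, 0, 0],
    [0, 0, 0],
  ],
)

```text
time: 23.77
tcp_pos: [0.6264, 0.1077, 0.0379]
tcp_rot: [0.93, 0.368, 0.001, 0.0]
ft_force: [-0.0, 0.2, 1.0]
grip_width: 0.06
finger_force: 0.0
```

```bash
python3 g.py 624 109 14 43.3
```

```text
t 23.77 tcp [626.4 107.7  37.9] w 60.0
turn deg [ 0.08 -0.08 -0.15]
shift cm: turned frame [-0.09 -0.26  2.39]  present frame [-0.09 -0.26  2.39]
```

Request:
servo_tool(
  claw=[6, 6, 6, 6, 6, 2.4, 2.4, 2.4, 2.4, 2.4, 2.4, 2.4],
  linear=[
    [0, -0.1, 1.3],
    [0, 0, 1.0],
    [0, 0, 0],
    [0, 0, 0],
    [0, 0, 0],
    [0, 0, 0],
    [0, 0, 0],
    [0, 0, 0],
    [0, 0, 0],
    [0, 0, 0],
    [0, 0, 0],
    [0, 0, 0],
  ],
  delta_rot=[
    [0, 0, 0],
    [0, 0, 0],
    [0, 0, 0],
    [0, 0, 0],
    [0, 0, 0],
    [0, 0, 0],
    [0, 0, 0],
    [0, 0, 0],
    [0, 0, 0],
    [0, 0, 0],
    [0, 0, 0],
    [0, 0, 0],
  ],
)

```text
time: 24.77
tcp_pos: [0.625, 0.1096, 0.0134]
tcp_rot: [0.93, 0.368, 0.0, 0.0]
ft_force: [0.7, -0.7, 0.7]
grip_width: 0.0297
finger_force: 35.0
```

Request:
servo_tool(
  claw=[2.4, 2.4, 2.4, 2.4, 2.4, 2.4, 2.4, 2.4, 2.4, 2.4],
  linear=[
    [0, 0, -1],
    [0, 0, -2.5],
    [0, 0, -3],
    [0, 0, -3],
    [0, 0, -2.5],
    [0, 0, 0],
    [0, 0, 0],
    [0, 0, 0],
    [0, 0, 0],
    [0, 0, 0],
  ],
  delta_rot=[
    [0, 0, 0],
    [0, 0, 0],
    [0, 0, 0],
    [0, 0, 7],
    [0, 0, 7],
    [0, 0, 7],
    [0, 0, 7],
    [0, 0, 2.8],
    [0, 0, 0],
    [0, 0, 0],
  ],
)

```text
time: 25.6
tcp_pos: [0.6245, 0.1097, 0.1331]
tcp_rot: [0.994, 0.109, -0.0, -0.0]
ft_force: [0.7, -0.5, -2.3]
grip_width: 0.0298
finger_force: 35.0
```

```bash
python3 g.py 432.6 -302.9 134 12.5
```

```text
t 25.6 tcp [624.5 109.7 133.1] w 29.8
turn deg [-0.01  0.04 -0.01]
shift cm: turned frame [-27.66  36.13  -0.09]  present frame [-27.66  36.13  -0.08]
```

Request:
servo_tool(
  claw=[2.4, 2.4, 2.4, 2.4, 2.4, 2.4, 2.4, 2.4, 2.4, 2.4, 2.4, 2.4],
  linear=[
    [-1.3, 1.7, 0],
    [-2.3, 3, 0],
    [-2.3, 3, 0],
    [-2.3, 3, 0],
    [-2.3, 3, 0],
    [-2.3, 3, 0],
    [-2.3, 3, 0],
    [-2.3, 3, 0],
    [-2.3, 3, 0],
    [-2.3, 3, 0],
    [-2.3, 3, 0],
    [-2.3, 3, 0],
  ],
  delta_rot=[
    [0, 0, 0],
    [0, 0, 0],
    [0, 0, 0],
    [0, 0, 0],
    [0, 0, 0],
    [0, 0, 0],
    [0, 0, 0],
    [0, 0, 0],
    [0, 0, 0],
    [0, 0, 0],
    [0, 0, 0],
    [0, 0, 0],
  ],
)

```text
time: 26.6
tcp_pos: [0.4381, -0.2876, 0.1333]
tcp_rot: [0.994, 0.109, 0.0, -0.0]
ft_force: [1.2, -0.5, -2.8]
grip_width: 0.0297
finger_force: 35.0
```

Request:
servo_tool(
  claw=[2.4, 2.4, 2.4, 2.4, 2.4, 2.4, 2.4, 2.4, 2.4, 2.4, 2.4],
  linear=[
    [-1.05, 1.4, 0],
    [0, 0, 0],
    [0, 0, 1.5],
    [0, 0, 3],
    [0, 0, 3],
    [0, 0, 2],
    [0, 0, 0.5],
    [0, 0, 0],
    [0, 0, 0],
    [0, 0, 0],
    [0, 0, 0],
  ],
  delta_rot=[
    [0, 0, 0],
    [0, 0, 0],
    [0, 0, 0],
    [0, 0, 0],
    [0, 0, 0],
    [0, 0, 0],
    [0, 0, 0],
    [0, 0, 0],
    [0, 0, 0],
    [0, 0, 0],
    [0, 0, 0],
  ],
)

```text
time: 27.52
tcp_pos: [0.4332, -0.3029, 0.0354]
tcp_rot: [0.994, 0.108, 0.001, 0.001]
ft_force: [-0.2, -0.4, -2.4]
grip_width: 0.0298
finger_force: 35.0
```

```bash
python3 g.py 432.6 -302.9 17 12.5
```

```text
t 27.52 tcp [ 433.2 -302.9   35.4] w 29.8
turn deg [ 0.15 -0.13 -0.1 ]
shift cm: turned frame [-0.06 -0.01  1.84]  present frame [-0.06 -0.01  1.84]
```

Request:
servo_tool(
  claw=[2.4, 2.4, 2.4, 2.4, 2.4, 2.4, 2.4, 2.4, 2.4, 2.4, 2.4],
  linear=[
    [0, 0, 0.4],
    [0, 0, 0.5],
    [0, 0, 0.3],
    [0, 0, 0.1],
    [0, 0, 0.1],
    [0, 0, 0.1],
    [0, 0, 0.1],
    [0, 0, 0.1],
    [0, 0, 0],
    [0, 0, 0],
    [0, 0, 0],
  ],
  delta_rot=[
    [0, 0, 0],
    [0, 0, 0],
    [0, 0, 0],
    [0, 0, 0],
    [0, 0, 0],
    [0, 0, 0],
    [0, 0, 0],
    [0, 0, 0],
    [0, 0, 0],
    [0, 0, 0],
    [0, 0, 0],
  ],
)

```text
time: 28.43
tcp_pos: [0.4322, -0.3024, 0.0163]
tcp_rot: [0.994, 0.108, 0.0, 0.0]
ft_force: [-0.5, 0.3, -1.3]
grip_width: 0.0296
finger_force: 35.0
```

Contact is starting, so I'll go down 1 mm more, release, rise and retreat.

Request:
servo_tool(
  claw=[2.4, 2.4, 2.4],
  linear=[
    [0, 0, 0.1],
    [0, 0, 0],
    [0, 0, 0],
  ],
  delta_rot=[
    [0, 0, 0],
    [0, 0, 0],
    [0, 0, 0],
  ],
)

```text
time: 28.68
tcp_pos: [0.4322, -0.3024, 0.0163]
tcp_rot: [0.994, 0.108, 0.0, 0.0]
ft_force: [-2.7, 1.5, 5.0]
grip_width: 0.0299
finger_force: 35.0
```

Request:
servo_tool(
  claw=[5, 5, 5, 5, 6, 6, 6, 6, 6, 6, 6, 6],
  linear=[
    [0, 0, 0],
    [0, 0, 0],
    [0, 0, 0],
    [0, 0, -1],
    [0, 0, -3],
    [0, 0, -4],
    [0, 0, -4],
    [0, 0, -4],
    [-1, 2, -2],
    [-2, 3, 0],
    [-2, 3, 0],
    [-2, 3, 0],
  ],
  delta_rot=[
    [0, 0, 0],
    [0, 0, 0],
    [0, 0, 0],
    [0, 0, 0],
    [0, 0, 0],
    [0, 0, 0],
    [0, 0, 0],
    [0, 0, 0],
    [0, 0, 0],
    [0, 0, 0],
    [0, 0, 0],
    [0, 0, 0],
  ],
)

```text
time: 29.68
tcp_pos: [0.387, -0.426, 0.197]
tcp_rot: [0.994, 0.108, 0.001, 0.001]
ft_force: [0.3, -0.5, 0.7]
grip_width: 0.0598
finger_force: 0.0
```

Request:
servo_tool(
  claw=[6, 6, 6, 6, 6, 6, 6],
  linear=[
    [-2.5, 3, 0],
    [-2.5, 3, 0],
    [-2.5, 3, 0],
    [-2.5, 3, 0],
    [-2, 1, 0],
    [0, 0, 0],
    [0, 0, 0],
  ],
  delta_rot=[
    [0, 0, 0],
    [0, 0, 0],
    [0, 0, 0],
    [0, 0, 0],
    [0, 0, 0],
    [0, 0, 0],
    [0, 0, 0],
  ],
)

```text
time: 30.27
tcp_pos: [0.297, -0.578, 0.1951]
tcp_rot: [0.994, 0.107, 0.0, -0.0]
ft_force: [-0.1, 1.1, 0.3]
grip_width: 0.0601
finger_force: 0.0
```

```bash
python3 - <<'E'
from rig import robot,get_image
from h import *
for n in("top","side"):
    d=get_image(n); cv2.imwrite(f'pics/{n}1.png',cv2.resize(d["pixels"][:,:,::-1],None,fx=1.5,fy=1.5,interpolation=cv2.INTER_CUBIC))
print(robot.get_obs()["time"],robot.get_obs()["tcp_pos"])
E
```

```text
30.3667 [ 0.29865301 -0.57677777  0.19567046]
```

View pics/top1.png

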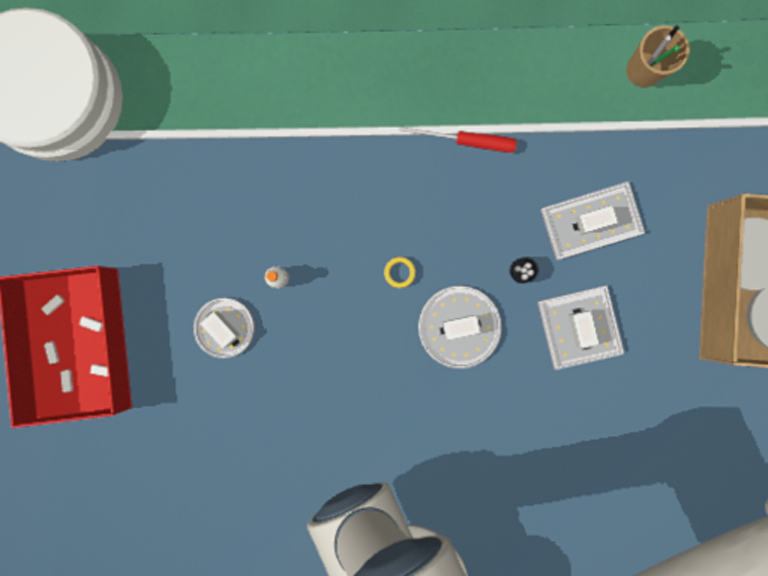

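View pics/side1.png

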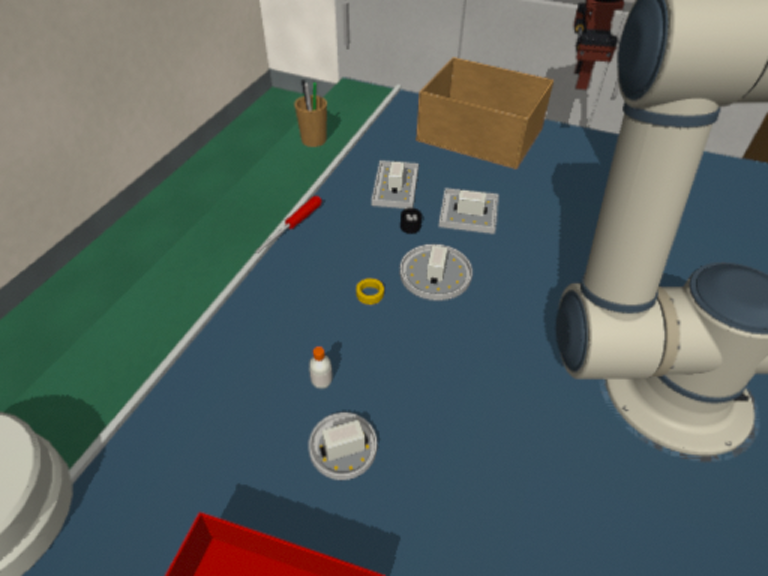

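In both views all four plates lie flat and centred in their own pans: small (224,327), large (460,327), oblong (593,221) and square (581,328) in the top view. The bottle (277,277) and the cup (523,270) stand where they were.

```bash
python3 -c "
from rig import robot
print(robot.hand_in())"
```

```text
the job is handed in; nothing more can be done
None
```

All four LED plates are in their matching lamp bodies, flat with the driver boxes up and released; the glue bottle and screw cup were not moved, and I handed the job in at about 30 s of the 101 s allowed.

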